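# Load the drying cabinet and start it

### The job

Stand the turned wooden egg cup upright in the open drawer of the drying cabinet, without tipping it over, and push the drawer fully shut. Only then start the cabinet: twist the start knob on its top clockwise (seen from above), against its spring, all the way to its stop, hold it there for a moment and let go so that it springs back. Leave the candlestick, jar, brush and grey bin where they are.

Things in the scene. Friction and masses are not known exactly. Their poses are not given: they have to be found in the camera images.
- egg_cup: Loose egg cup turned from brown wood, 72 mm tall, about 60 g, upright on the bench left or right of the open drawer; the candlestick is on the other side. Foot 46 mm wide, stem 18 mm (16 to 28 mm up), round bowl with open top, 45 to 48 mm wide from 45 to 72 mm up (grip there, 55 mm up). Origin: centre of its underside; z up along its axis.
- candlestick: Loose bystander: solid candlestick turned from the same wood, 128 mm tall, foot 70 mm in diameter, slender stem, 44 mm wide top. Origin: centre of its underside, z up. Leave it alone.
- finish_jar: Loose bystander: amber glass jar with a steel lid, 64 mm in diameter, 90 mm tall, on the bench left of the cabinet. Origin: centre of its underside.
- brush: Loose bystander: brush, 200 mm long, 20 mm thick, lying on the bench right of the cabinet, roughly along y. Origin near the middle of its underside; x along its length.
- parts_bin: Loose bystander: open grey plastic bin, 120 x 160 x 60 mm, far left on the bench. Origin: centre of its underside.
- cabinet: Fixed grey drying cabinet, 240 mm deep (x), 240 mm wide (y), 130 mm tall, with one drawer that slides out of its front. Origin: centre of its underside; its own x points from the front to the back, so the front plane is at x = -120 mm in its frame and faces the robot; turned at most about 9 degrees.
- cabinet_drawer0 (a joint): How far the drawer is pulled out (m): 0 = fully shut, stop at 0.166; it starts open by 0.11 to 0.13. It slides stiffly (about 1 N of friction plus 4 N per m/s) and stays where it is left.
- tray_floor (a point): Centre of the drawer's inner floor, on its surface, 22 mm above the bench; moves with the drawer; axes as the cabinet's. Floor reaches 97 mm each way along x, 99 mm along y; side walls 6 mm thick, 86 mm high above it; front panel 96 mm. The cabinet's roof (underside 96 mm above the floor) covers the rear: open from above only from x = -0.097 to -0.1035 + joint value (m).
- cabinet_drawer0_handle (a point): Middle of the steel bar handle on the drawer's front, 35 mm out from the front's face and 92 mm above the bench; the bar is 120 mm long along y and 11 mm thick; push on it towards the cabinet (+x of the cabinet) to shut the drawer. Axes as the cabinet's.
- switch_box: Fixed white switch box, 70 x 70 x 35 mm, on top of the cabinet near its front edge, in the middle or towards one side, turned at most about 17 degrees to the cabinet. Origin: centre of its underside.
- knob_grip (a point): Grip point of the black start knob on the switch box: on its vertical axis, 31 mm above the box's top (put the TCP here, tool down). The knob is a disc, 44 mm in diameter, 8 mm thick, with an upright grip bar across it, 44 mm long (this point's x), 14 mm thick (y), rising to 7 mm above this point. The point turns with the knob.
- start_knob (a joint): Angle of the start knob (rad): 0 = at rest, grows clockwise seen from above to its hard stop at 1.2. A spring pulls it back to 0 with 0.04 N m at rest and 0.16 N m at the stop; let go, it returns in about half a second.
There are look-alikes about, which are no part of the job. What is shaped like the egg_cup but red or yellow is not meant.

How it is judged (in metres and radians):
On the way, in this order (a step that is already met when the one before it is completed fails the run):
1. the egg cup stands upright on the drawer's floor, let go (x of egg_cup in the frame of tray_floor between -0.085 and 0.085 m and y of egg_cup in the frame of tray_floor between -0.085 and 0.085 m and z of egg_cup in the frame of tray_floor between -0.004 and 0.005 m and angle between egg_cup's own z axis and vertical below 0.1 rad and contact force between the fingers and egg_cup below 0.1 N), for 0.2 s.
2. the drawer is fully shut with the egg cup standing in it (x of egg_cup in the frame of tray_floor between -0.085 and 0.085 m and y of egg_cup in the frame of tray_floor between -0.085 and 0.085 m and z of egg_cup in the frame of tray_floor between -0.004 and 0.005 m and angle between egg_cup's own z axis and vertical below 0.1 rad and value of joint cabinet_drawer0 below 0.006 m), for 0.2 s.
3. the start knob is held at its stop, the drawer shut (value of joint start_knob above 1.1 rad and value of joint cabinet_drawer0 below 0.006 m), for 0.2 s.
At the end, for the whole second after the job is handed in: The egg cup stands upright (within 0.1 rad) and at rest on the drawer's floor, the drawer is shut to within 6 mm, and the start knob has sprung back to within 0.08 rad of rest, after it was held within 0.1 rad of its stop for 0.2 s with the drawer shut (all of step 2 and value of joint start_knob below 0.08 rad and linear speed of egg_cup below 0.02 m/s); the robot touches nothing.
It fails at once if the egg cup is tipped over (more than 0.6 rad) (angle between egg_cup's own z axis and vertical above 0.6 rad).
It fails at once if the start knob is turned (more than 0.4 rad) while the drawer is open by more than 20 mm (value of joint start_knob above 0.4 rad and value of joint cabinet_drawer0 above 0.02 m).
It fails at once if the candlestick, jar, brush or grey bin is moved by more than 25 mm (distance of any of candlestick, finish_jar, brush, parts_bin from where it was at the start of the episode above 0.025 m).
It also fails if it takes over 69 s, if anything falls off the work surface, if the arm or the gripper's body presses on something with over 40 N, if the wrist force passes 120 N, or if a joint passes its speed limit or range.

### The arm

A 6-joint arm with a two-finger parallel gripper is mounted at the origin on the work surface. World frame = base frame: x ahead of the robot, y to its left, z up, the work surface at z = 0. Lengths are in mm, angles in rad, forces in N, time in s.
With the tool pointing down it reaches from about 275 to 750 mm from the base axis. Payload 10.2 kg.
Tool frame: the origin (TCP) lies between the finger pads, 19 mm behind the fingertips; this is the grasp point; z points along the fingers, y is the line along which they close (so a half turn about z gives the same grasp; the last joint's range is limited). The gripper opens to 85 mm and grips with 20 to 120 N. Pads are 22 mm wide; open, the fingers measure 114 mm over their backs; the gripper's body (76 mm by 85 mm) begins 54 mm behind the grasp point. The pads swing forward as they close: fully open they stand 13 mm farther back than shut.
Start: joints at [1.061, 0.313, 1.498, -0, 1.331, -0.223], TCP at [148.527, 503.558, 249.994] pointing down, gripper open.
Joint ranges: [-2.94, 2.94], [-0.97, 2.17], [0.19, 2.56], [-1.23, 4.37], [0.02, 3.11], [-2.88, 2.88]. Speed limits (rad/s): [2.39, 2.39, 3.01, 3.14, 3.14, 3.14].

### API

Orientations are given as a unit quaternion [w, x, y, z].
In Python, from rig import * gives the robot as it stands.
- The arm moves only by the shell command python3 -m handwheel 'ROWS' [FORCE]. ROWS is JSON, a list that holds one entry, the list of rows, each a list of 7 numbers: the shift along the world's x, y, z in mm, then the turn, a rotation vector about the world's x, y, z in degrees, then the opening, from -1 (shut) to 1 (fully open). A call has 1 to 8 rows; each row shifts and turns the commanded pose from where the row before left it; what a row does not reach is not made up. A row lasts 1/8 s, in which the tool goes at most 62.5 mm and 10.7 degrees, less where a joint would pass 70% of its speed; a pose out of reach is approached as far as the arm can. A call is refused whole if a number of a shift passes 62.5 or a number of a turn 10.7, either way. A call with a gripper value outside its range is refused whole. The fingers move at their own pace and stop on an object; FORCE is the grip in N (left out, the last holds). Time passes only in rows, so rows that do not move let the fingers close. It gives the time, the measured TCP pose, the force, the opening and the grip force at its end, in the units of the state.
- sense(): the state, without advancing time (a new reading comes with each control period).
- capture(name): name is "scene" or "top"; returns a dict with "image" (480x640x3 uint8, red, green, blue), "fx", "fy", "cx", "cy" (pixels), "rvec" (rotation vector, rad) and "tvec" (3), from world to camera coordinates, as OpenCV has them. Camera axes: x right, y down, z forward; pixel columns grow to the right and rows downward; lengths in mm; the calibration is good to about 2 mm. A picture is of the moment at which its call begins. There is no depth.
- finish_job(): hands the job in; it is judged then, once.
The state is a dict: "time_s": time; "joints": joint angles; "dq": joint speeds; "tau": joint torques, N m; "eef_pos": TCP position; "ee_rot": TCP orientation; "force": force on the tool from outside, world axes, zero at the start; "wrist_torque": the same for the moment, N m; "grip_width": opening from 0.0 (shut) to 1.0 (fully open); "grip_force": force on a finger pad.
Only numpy, scipy, OpenCV 4.12 (cv2) and the standard library are available. Lean on these libraries where they do the work, as an engineer would, in place of code of your own. Each camera call takes 0.05 s, during which the arm holds its last target. There are 200 camera calls.

## Working session

There is one attempt and no reset: what is moved stays moved. The work goes in short steps, Python scripts to look and compute and a shell command to move; the robot and the scene stay as the last step left them, time stands still between calls to the robot, and variables do not carry over. Pictures are saved under pics/ and viewed, at most 10 in all, crops included, and the job is handed in when it is done.

```bash
mkdir -p pics; ls; python3 - <<'E'
from rig import *
import cv2,numpy as np
for n in("scene","top"):
    c=capture(n);cv2.imwrite(f"pics/{n}0.png",c["image"][:,:,::-1]);print(n,{k:np.round(v,4).tolist() for k,v in c.items() if k!="image"})
s=sense();print(s)
E
```

```text
pics
scene {'fx': 565.0394, 'fy': 565.0394, 'cx': 308.3065, 'cy': 231.6095, 'rvec': [2.1746, 1.2687, -0.4336], 'tvec': [-314.2175, -226.6828, 1882.466]}
top {'fx': 622.167, 'fy': 622.167, 'cx': 318.7874, 'cy': 245.348, 'rvec': [2.1707, -2.1915, 0.0596], 'tvec': [80.5995, 536.0544, 1908.4854]}
{'time_s': 0.1, 'joints': array([ 1.06058835e+00,  3.13383599e-01,  1.49833306e+00, -4.47358799e-06,
        1.33100323e+00, -2.23410677e-01]), 'dq': array([ 1.52997721e-03,  8.95516157e-05, -3.14137923e-03, -4.74894129e-04,
        1.00756825e-04,  8.96561099e-04]), 'tau': array([ 2.89356591e-03, -4.12890458e+01, -2.60144126e+01, -1.60564291e-04,
        2.99811312e-03,  2.08974222e-05]), 'eef_pos': array([148.43084039, 503.37196255, 249.50819926]), 'ee_rot': array([-2.00105781e-04,  1.42907149e-01,  9.89735939e-01, -5.26899189e-04]), 'force': array([-0.23373802,  0.32729801,  0.36791291]), 'wrist_torque': array([ 6.74931250e-03, -5.97423060e-05, -5.81433988e-02]), 'grip_force': 0.0, 'grip_width': 0.9975120074623876}
```

View pics/scene0.png

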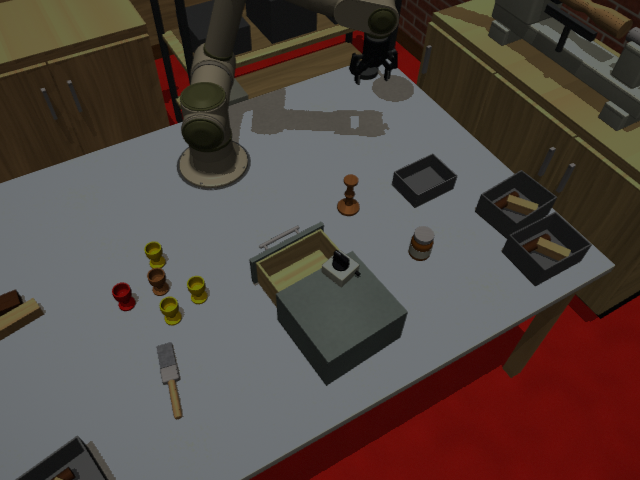

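View pics/top0.png

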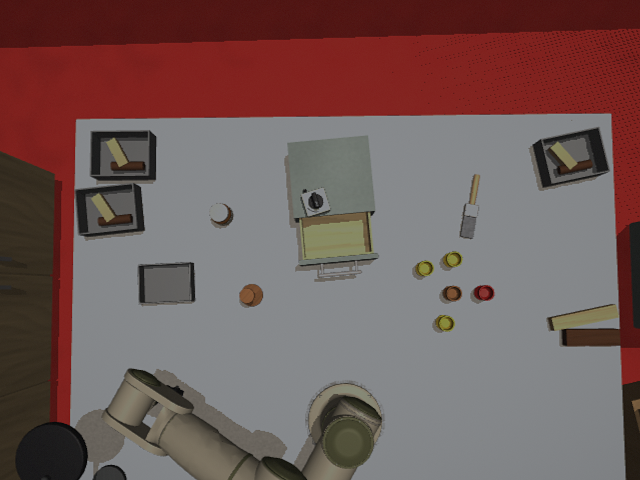

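Candidates for the egg cup (top image pixels):
- brown cup (452,294), scene (158,281)
- red cup (485,293)
- yellow cups (425,269), (453,259) and (445,323)
- candlestick, the same wood but tall (250,295)

I choose the brown cup at (452,294). Next I check it in a close crop.

```bash
python3 - <<'E'
import cv2,numpy as np
s=cv2.imread("pics/scene0.png");t=cv2.imread("pics/top0.png")
def cr(im,x,y,w,h): return cv2.resize(im[y:y+h,x:x+w],(400,300),interpolation=cv2.INTER_CUBIC)
m=np.vstack([np.hstack([cr(t,405,245,100,75),cr(s,110,235,100,75)]),np.hstack([cr(t,280,170,120,90)if 0 else cr(t,272,185,120,90),cr(s,245,220,120,90)])])
m=np.clip(m.astype(float)*1.5,0,255).astype(np.uint8)
cv2.imwrite("pics/m.png",m)
for n,im,r in(("top",t,(405,245,505,335)),("scene",s,(100,230,220,330))):
    h=cv2.cvtColor(im,cv2.COLOR_BGR2HSV)
    roi=h[r[1]:r[3],r[0]:r[2]]
    for nm,lo,hi in(("brown",(5,90,40),(16,235,255)),("red",(0,200,60),(4,255,255)),("yel",(22,180,60),(34,255,255))):
        k=cv2.inRange(roi,lo,hi);N,l,st,c=cv2.connectedComponentsWithStats(k)
        for i in range(1,N):
            if st[i,4]>40:print(n,nm,st[i]+[r[0],r[1],0,0,0],c[i]+r[:2])
E
```

```text
top brown [443 286  19  15 216] [451.79166667 292.87962963]
scene brown [147 268  18  15 143] [156.11188811 275.93706294]
scene brown [153 282  16  14 123] [160.77235772 289.91869919]
scene red [112 284  18  14 107] [121.69158879 292.13084112]
scene red [119 301  16  10 100] [126.26 305.55]
scene yel [145 242  16  15 150] [153.06       248.97333333]
scene yel [150 257  15  11 108] [157.42592593 263.09259259]
scene yel [187 276  17  17 183] [195.56830601 283.95081967]
scene yel [191 291  16  13 122] [199.06557377 298.09836066]
scene yel [160 297  18  18 193] [168.75129534 305.32642487]
scene yel [165 311  16  14 127] [173.06299213 318.99212598]
```

View pics/m.png

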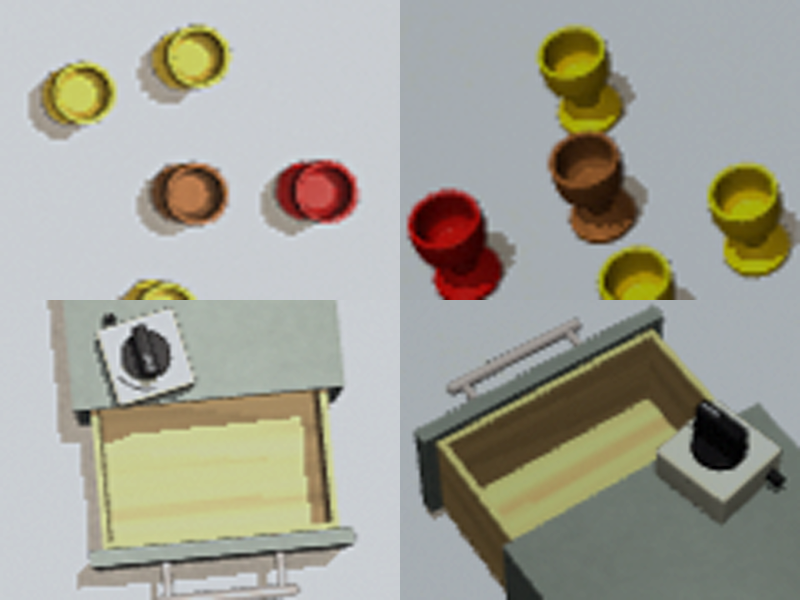

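The crop confirms the brown wooden cup: top rim centre about (453.5,293), scene rim (156.7,275). It has yellow cups to its upper left, upper right and below, and a red one to its right. The drawer is open and empty, and the knob is on the box at top (315.5,290.5−…), scene about (337,258).

```bash
cat > h.py <<'E'
import cv2,numpy as np
from scipy.spatial.transform import Rotation as R
C={"scene":(565.0394,308.3065,231.6095,[2.1746,1.2687,-.4336],[-314.2175,-226.6828,1882.466]),"top":(622.167,318.7874,245.348,[2.1707,-2.1915,.0596],[80.5995,536.0544,1908.4854])}
def ray(n,p):
    f,cx,cy,r,t=C[n];M=R.from_rotvec(r).as_matrix()
    return -M.T@np.array(t),M.T@np.array([(p[0]-cx)/f,(p[1]-cy)/f,1])
def plane(n,p,z):
    o,d=ray(n,p);return (o+d*(z-o[2])/d[2])
def tri(pt,ps):
    o1,d1=ray("top",pt);o2,d2=ray("scene",ps)
    a=np.linalg.lstsq(np.c_[d1,-d2],o2-o1,rcond=None)[0]
    p,q=o1+a[0]*d1,o2+a[1]*d2;return np.round((p+q)/2,1),round(np.linalg.norm(p-q),1)
def proj(n,P):
    f,cx,cy,r,t=C[n];c=R.from_rotvec(r).as_matrix()@P+np.array(t);return np.array([f*c[0]/c[2]+cx,f*c[1]/c[2]+cy])
def up(u,v,x0,y0,s): return (x0+(u+.5)/s-.5,y0+(v+.5)/s-.5)
E
python3 - <<'E'
from h import *
t=cv2.imread("pics/top0.png");s=cv2.imread("pics/scene0.png")
print("cup rim",tri(up(194,193,405,245,4),up(187,160,110,235,4)))
for n,p in(("y1",(82,92)),("y2",(195,57)),("red",(322,190))):print(n,plane("top",up(*p,405,245,4),72).round())
print("y3",plane("top",(446,323),72).round(), "candle",plane("top",(247,296),128).round())
T=lambda u,v:up(u,v-300,272,185,10/3);S=lambda u,v:up(u-400,v-300,245,220,10/3)
print("panel R",tri(T(357,541),S(418,436)),"panel L",tri(T(92,565),S(657,308)))
print("box corners near/other",[tri(T(*a),S(*b))for a,b in(((195,380),(656,460)),((165,308),(722,510)),((100,330),(780,448)))])
h=cv2.cvtColor(t,cv2.COLOR_BGR2HSV)
roi=h[125:225,270:390];k=((roi[...,1]<60)&(roi[...,2]<150)).astype(np.uint8)
print("box",t[195,312],"roof",t[170,330],"bench",t[170,420])
def cr(im,x,y,w,h): return cv2.resize(im[y:y+h,x:x+w],(400,300),interpolation=cv2.INTER_CUBIC)
m=np.vstack([np.hstack([cr(t,296,184,40,30),cr(s,318,242,48,36)]),np.hstack([cr(t,280,130,108,81),cr(t,290,240,100,75)])])
cv2.imwrite("pics/m2.png",np.clip(m.astype(float)*2,0,255).astype(np.uint8))
E
```

```text
cup rim (array([ 386.4, -326.4,   72.6]), np.float64(2.7))
y1 [ 463. -243.   72.]
y2 [ 489. -328.   72.]
red [ 388. -421.   72.]
y3 [ 298. -302.   72.] candle [384. 284. 128.]
panel R (array([ 494.9, -100.3,  115.2]), np.float64(2.2)) panel L (array([475.5, 132.2, 117.2]), np.float64(0.3))
box corners near/other [(array([632.7,  38.9, 156.5]), np.float64(2.5)), (array([695.2,  62.3, 153.2]), np.float64(7.3)), (array([675.8, 121.1, 168.5]), np.float64(0.9))]
box [26 27 29] roof [115 122 116] bench [140 137 135]
```

View pics/m2.png

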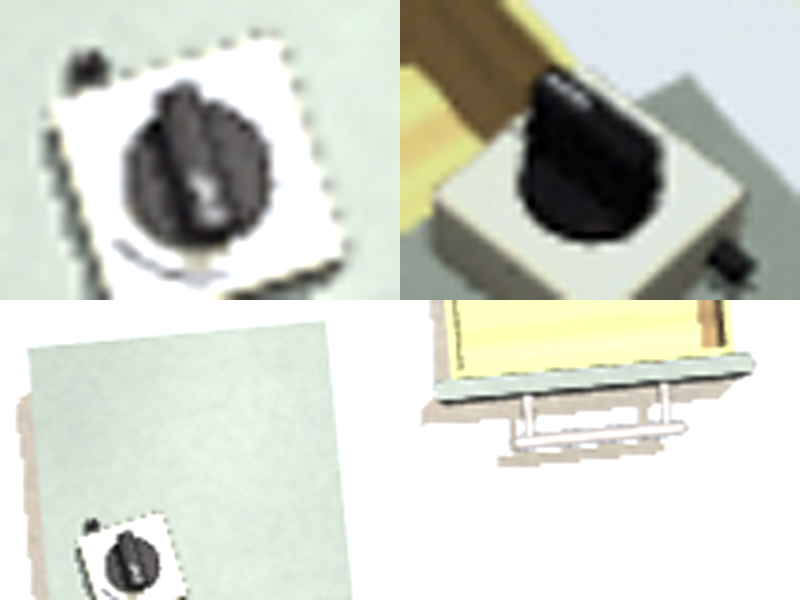

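The crops show the knob bar running in the top view from about (314,193) to (317,206) px, and the handle bar from about (319,276) to (361,272).

```bash
python3 - <<'E'
from h import *
T=lambda u,v:up(u,v,296,184,10);S=lambda u,v:up(u-400,v,318,242,400/48)
a=tri(T(178,90),S(548,73));b=tri(T(210,222),S(657,142));print("bar ends",a,b)
A,B=plane("top",T(178,90),203),plane("top",T(210,222),203);print(A,B,(A+B)/2,np.degrees(np.arctan2(*(A-B)[1::-1])))
print("disc c",plane("top",T(197,172),176))
A,B=plane("scene",S(548,73),203),plane("scene",S(657,142),203);print("scene",A,B,(A+B)/2,np.degrees(np.arctan2(*(A-B)[1::-1])))
H=lambda u,v:plane("top",up(u-400,v-300,290,240,4),92)
P,Q=H(515,443),H(685,428);print("handle",P,Q,(P+Q)/2,np.degrees(np.arctan2(-(P-Q)[0],(P-Q)[1])))
K=lambda u,v:plane("top",up(u,v-300,280,130,400/108),130)
P,Q=K(28,348),K(325,322);print("roof back",P,Q,np.degrees(np.arctan2(-(P-Q)[0],(P-Q)[1])))
yaw=np.arctan2(-(P-Q)[0],(P-Q)[1]);ux=np.array([np.cos(yaw),np.sin(yaw)])
c=(P+Q)[:2]/2-120*ux;print("cab",c,"front",c-120*ux)
w=lambda n,*q:print(n)
# drawer panel corners in cabinet frame
for p in((494.9,-100.3),(475.5,132.2)):
    d=np.array(p)-c;print("panel front cab x,y",d@ux,d@[-ux[1],ux[0]])
E
```

```text
bar ends (array([660.7,  73.7, 241.2]), np.float64(28.9)) (array([646.9,  90.9, 176.8]), np.float64(28.2))
[673.55362163  87.17381618 203.        ] [636.03607523  78.49205287 203.        ] [654.79484843  82.83293452 203.        ] 13.029219510629888
disc c [654.0116267   82.49367039 176.        ]
scene [631.17399979  76.9796543  203.        ] [668.69703758  91.83464271 203.        ] [649.93551868  84.40714851 203.        ] -158.40189192103966
handle [442.50308597  76.61849408  92.        ] [452.44209465 -49.62279591  92.        ] [447.47259031  13.49784908  92.        ] 4.50162549452347
roof back [834.25985953 164.62281534 130.        ] [852.37396725 -72.19447197 130.        ] 4.374025816208095
cab [723.66642189  37.06212913] front [604.01593039  27.91008657]
panel front cab x,y -238.57632391915462 -119.51471862295972
panel front cab x,y -240.18773758819592 113.78768887852155
```

```bash
python3 -m handwheel '[[[31,-31,0,0,0,0,1],[31,-31,0,0,0,-10,1],[31,-31,0,0,0,-10,1],[31,-31,0,0,0,-10,1],[31,-31,0,0,0,-10,1],[31,-31,0,0,0,-10,1],[31,-31,0,0,0,-10,1],[31,-31,0,0,0,-10,1]]]' 30
```

```text
time_s: 1.1
eef_pos: [397.3, 254.4, 249.8]
ee_rot: [-0.0, 0.687, 0.727, -0.0]
force: [0.4, 0.3, 0.2]
grip_width: 0.999
grip_force: 0.0
```

```bash
python3 -m handwheel '[[[0,-50,0,0,0,-8,1],[0,-50,0,0,0,-8,1],[0,-50,0,0,0,-8,1],[0,-50,0,0,0,-8,1],[0,-50,0,0,0,-8,1],[0,-50,0,0,0,-8,1],[0,-50,0,0,0,-8,1],[0,-50,0,0,0,0,1]]]'
```

```text
time_s: 2.1
eef_pos: [396.1, -146.1, 249.9]
ee_rot: [-0.0, 0.947, 0.321, -0.0]
force: [0.8, 0.8, 0.1]
grip_width: 0.999
grip_force: 0.0
```

```bash
python3 -m handwheel '[[[-2,-45,0,0,0,0,1],[-3,-45,0,0,0,0,1],[-3,-45,0,0,0,0,1],[-2,-45,0,0,0,0,1],[0,0,-40,0,0,0,1],[0,0,-40,0,0,0,1],[0,0,0,0,0,0,1]]]'
python3 - <<'E'
from rig import *
from h import *
print(sense()["eef_pos"])
for n in("top","scene"):
    im=capture(n)["image"][:,:,::-1].copy();cv2.imwrite(f"pics/{n}1.png",im)
    p=proj(n,sense()["eef_pos"]-[0,0,0]);q=proj(n,[386.4,-326.4,72]);print(n,p,q)
t,s=cv2.imread("pics/top1.png"),cv2.imread("pics/scene1.png")
cr=lambda im,x,y:cv2.resize(im[y:y+150,x:x+100],(400,600),interpolation=cv2.INTER_CUBIC)
cv2.imwrite("pics/m3.png",np.clip(np.hstack([cr(t,400,220),cr(s,110,180)]).astype(float)*1.6,0,255))
E
```

```text
time_s: 2.98
eef_pos: [385.7, -323.4, 167.9]
ee_rot: [-0.003, 0.947, 0.322, -0.001]
force: [-0.1, 0.1, 0.5]
grip_width: 1.003
grip_force: 0.0
[ 385.66474762 -323.41723463  167.87559987]
top [459.80181237 293.35999628] [453.52650512 293.03761482]
scene [149.85766254 252.50813519] [156.93655391 274.72245328][ WARN:0@0.734] global loadsave.cpp:1063 imwrite_ Unsupported depth image for selected encoder is fallbacked to CV_8U.
```

View pics/m3.png

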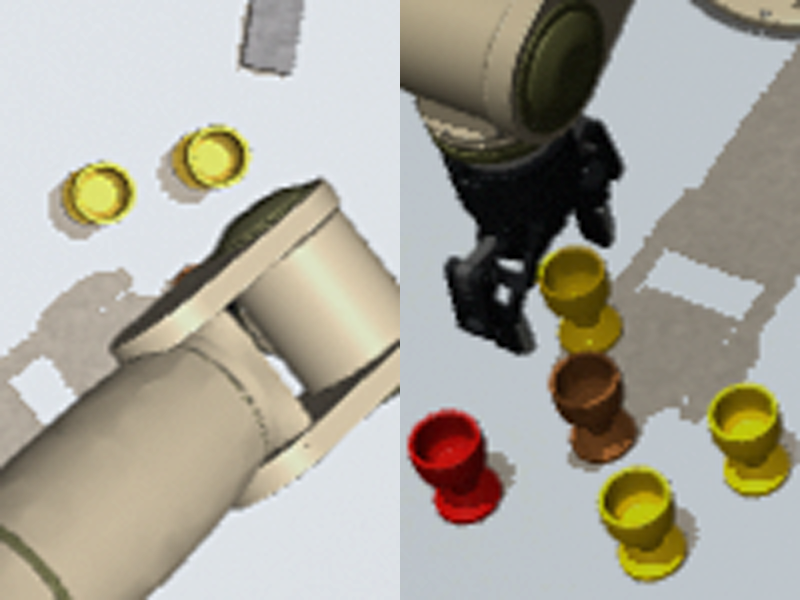

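The fingers are straddling above the brown cup (scene crop about (590,380)) and clear of the red and yellow cups. I descend and grip.

```bash
python3 -m handwheel '[[[1,-3,-30,0,0,0,1],[0,0,-30,0,0,0,1],[0,0,-30,0,0,0,1],[0,0,-22,0,0,0,1],[0,0,0,0,0,0,-1],[0,0,0,0,0,0,-1],[0,0,0,0,0,0,-1],[0,0,0,0,0,0,-1]]]' 25
```

```text
time_s: 4.08
eef_pos: [388.2, -328.3, 59.9]
ee_rot: [0.002, 0.947, 0.322, 0.001]
force: [-0.6, 0.9, 5.2]
grip_width: 0.546
grip_force: 24.9
```

```bash
python3 -m handwheel '[[[0,0,0,0,0,0,-1],[0,0,0,0,0,0,-1],[0,0,10,0,0,0,-1],[0,0,20,0,0,0,-1],[0,0,30,0,0,0,-1],[0,0,30,0,0,0,-1],[0,0,30,0,0,0,-1],[0,0,0,0,0,0,-1]]]'
```

```text
time_s: 5.08
eef_pos: [388.2, -328.2, 180.8]
ee_rot: [0.003, 0.947, 0.322, 0.001]
force: [-0.2, 0.2, -0.2]
grip_width: 0.546
grip_force: 25.9
```

```bash
python3 -m handwheel '[[[0,10,25,0,0,0,-1],[10,30,20,0,0,-3,-1],[25,50,0,0,0,-6,-1],[27,54,0,0,0,-6,-1],[27,54,0,0,0,-6,-1],[27,54,0,0,0,-6,-1],[25,50,0,0,0,-6,-1],[17,30,0,0,0,0,-1]]]'
python3 -m handwheel '[[[0,0,0,0,0,0,-1],[0,0,0,0,0,0,-1]]]'
python3 - <<'E'
from rig import *
from h import *
e=sense()["eef_pos"];print(e)
for n in("top","scene"):
    im=capture(n)["image"][:,:,::-1].copy();cv2.imwrite(f"pics/{n}2.png",im)
    for P in(e,e+[0,0,12],e-[0,0,60]):print(n,proj(n,P))
t,s=cv2.imread("pics/top2.png"),cv2.imread("pics/scene2.png")
cr=lambda im,x,y:cv2.resize(im[y:y+150,x:x+100],(400,600),interpolation=cv2.INTER_CUBIC)
cv2.imwrite("pics/m4.png",np.clip(np.hstack([cr(t,290,170),cr(s,240,150)]).astype(float)*1.6,0,255).astype(np.uint8))
E
```

```text
time_s: 6.08
eef_pos: [545.8, 7.0, 222.3]
ee_rot: [-0.0, 0.999, 0.04, -0.001]
force: [0.5, -0.4, 1.1]
grip_width: 0.546
grip_force: 26.1
time_s: 6.32
eef_pos: [545.1, 4.2, 222.5]
ee_rot: [-0.0, 0.999, 0.04, -0.001]
force: [-1.0, 0.3, -0.8]
grip_width: 0.541
grip_force: 26.1
[545.08781221   4.17615844 222.50232375]
top [343.5522116  237.16338044]
top [343.66915319 236.81330733]
top [342.99105892 238.8432315 ]
scene [292.99564278 233.017083  ]
scene [292.94314511 230.00969735]
scene [293.24805551 247.47681753]
```

View pics/m4.png

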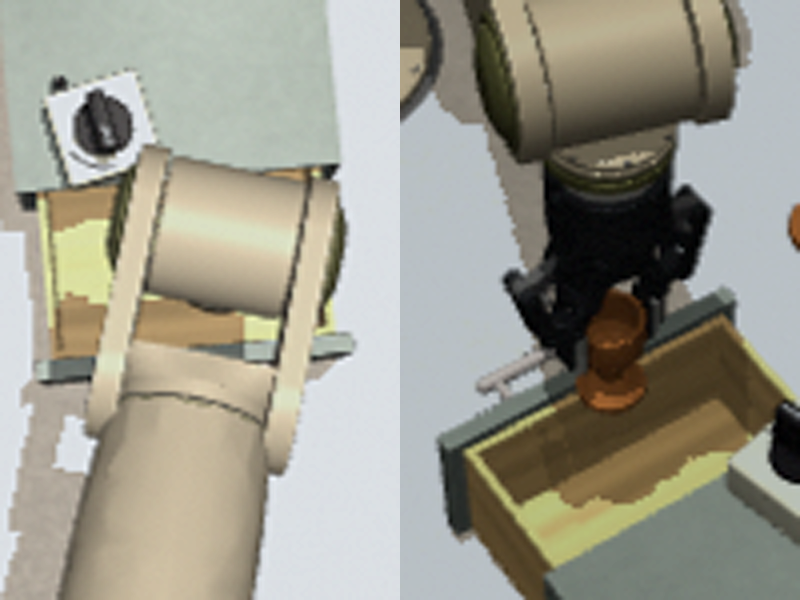

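The cup is held upright above the drawer, with its foot at scene (293,248) where it was expected. I lower it.

```bash
python3 -m handwheel '[[[0,0,-30,0,0,0,-1],[0,0,-35,0,0,0,-1],[0,0,-35,0,0,0,-1],[0,0,-25,0,0,0,-1],[0,0,-8,0,0,0,-1],[0,0,-3,0,0,0,-1],[0,0,-1,0,0,0,-1],[0,0,0,0,0,0,-1]]]'
```

```text
time_s: 7.42
eef_pos: [545.8, 4.4, 86.7]
ee_rot: [0.0, 0.999, 0.04, 0.001]
force: [0.1, -0.6, -0.7]
grip_width: 0.55
grip_force: 26.1
```

```bash
python3 -m handwheel '[[[0,0,-1,0,0,0,-1],[0,0,0,0,0,0,-1]]]';python3 -m handwheel '[[[0,0,-1,0,0,0,-1],[0,0,0,0,0,0,-1]]]'
```

```text
time_s: 7.68
eef_pos: [545.5, 4.6, 85.1]
ee_rot: [0.0, 0.999, 0.04, 0.0]
force: [0.6, -1.0, -0.9]
grip_width: 0.541
grip_force: 26.1
time_s: 7.92
eef_pos: [545.5, 4.6, 83.9]
ee_rot: [-0.0, 0.999, 0.04, -0.0]
force: [0.2, -0.1, -0.5]
grip_width: 0.55
grip_force: 26.1
```

```bash
for i in 1 ; do python3 -m handwheel '[[[0,0,-1,0,0,0,-1],[0,0,0,0,0,0,-1]]]';python3 -m handwheel '[[[0,0,-1,0,0,0,-1],[0,0,0,0,0,0,-1]]]'; done
```

```text
time_s: 8.18
eef_pos: [545.5, 4.6, 82.9]
ee_rot: [0.0, 0.999, 0.04, -0.0]
force: [0.4, 0.3, -0.9]
grip_width: 0.548
grip_force: 26.1
time_s: 8.43
eef_pos: [545.6, 4.6, 82.1]
ee_rot: [0.0, 0.999, 0.04, 0.0]
force: [-0.5, 0.1, 1.0]
grip_width: 0.548
grip_force: 26.2
```

```bash
python3 -m handwheel '[[[0,0,-1,0,0,0,-1],[0,0,0,0,0,0,-1],[0,0,0,0,0,0,-1]]]'
```

```text
time_s: 8.8
eef_pos: [546.1, 4.6, 81.9]
ee_rot: [0.0, 0.999, 0.04, 0.001]
force: [0.1, 2.3, 6.6]
grip_width: 0.547
grip_force: 26.6
```

```bash
python3 -m handwheel '[[[0,0,0.5,0,0,0,0.15],[0,0,0,0,0,0,0.25],[0,0,0,0,0,0,0.4],[0,0,0,0,0,0,0.6],[0,0,0,0,0,0,0.8],[0,0,0,0,0,0,0.8],[0,0,0,0,0,0,0.8]]]'; python3 -m handwheel '[[[0,0,20,0,0,0,0.8],[0,0,30,0,0,0,0.8],[0,0,40,0,0,0,0.8],[0,0,40,0,0,0,0.8],[-30,0,20,0,0,0,0.8],[-50,0,0,0,0,0,0.8],[-60,0,0,0,0,0,0.8],[-40,0,0,0,0,0,0.0]]]'
python3 - <<'E'
from rig import *
from h import *
e=sense()["eef_pos"];print(e)
for n in("top","scene"):
    im=capture(n)["image"][:,:,::-1].copy();cv2.imwrite(f"pics/{n}3.png",im)
t,s=cv2.imread("pics/top3.png"),cv2.imread("pics/scene3.png")
cr=lambda im,x,y:cv2.resize(im[y:y+150,x:x+100],(400,600),interpolation=cv2.INTER_CUBIC)
cv2.imwrite("pics/m5.png",np.clip(np.hstack([cr(t,290,170),cr(s,240,180)]).astype(float)*1.6,0,255).astype(np.uint8))
E
```

```text
time_s: 9.68
eef_pos: [545.5, 4.6, 81.5]
ee_rot: [-0.0, 0.999, 0.04, -0.0]
force: [-0.5, 0.1, 0.1]
grip_width: 0.901
grip_force: 0.0
time_s: 10.68
eef_pos: [363.4, 4.8, 231.4]
ee_rot: [0.0, 0.999, 0.04, 0.0]
force: [-0.1, 0.2, 0.6]
grip_width: 0.708
grip_force: 0.0
[363.39840563   4.84998043 231.39755359]
```

View pics/m5.png

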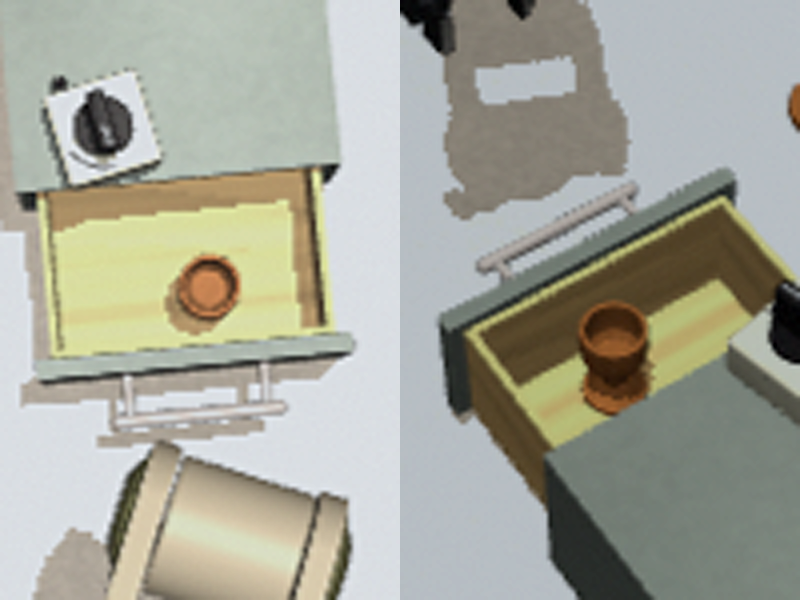

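The cup stands upright in the drawer (top crop (208,288)). Next I close the fingers, lower them in front of the handle and push.

```bash
python3 -m handwheel '[[[0,7,-20,0,0,0,-1],[0,0,-35,0,0,0,-1],[0,0,-40,0,0,0,-1],[10,0,-34,0,0,0,-1],[15,0,-10,0,0,0,-1],[10,1,0,0,0,0,-1],[0,0,0,0,0,0,-1]]]'; python3 -m handwheel '[[[6,0.5,0,0,0,0,-1],[8,0.6,0,0,0,0,-1],[8,0.6,0,0,0,0,-1],[8,0.6,0,0,0,0,-1],[8,0.6,0,0,0,0,-1],[8,0.6,0,0,0,0,-1]]]'
```

```text
time_s: 11.65
eef_pos: [401.4, 12.5, 92.9]
ee_rot: [0.0, 0.999, 0.04, 0.001]
force: [-0.3, 0.8, 0.8]
grip_width: -0.005
grip_force: 0.0
time_s: 12.4
eef_pos: [446.9, 16.2, 92.4]
ee_rot: [-0.0, 0.999, 0.04, -0.0]
force: [-0.8, 0.7, 1.3]
grip_width: 0.002
grip_force: 0.6
```

```bash
python3 -m handwheel '[[[10,0.8,0,0,0,0,-1],[12,0.9,0,0,0,0,-1],[12,0.9,0,0,0,0,-1],[12,0.9,0,0,0,0,-1],[8,0.6,0,0,0,0,-1]]]'; python3 - <<'E'
from rig import *
from h import *
print(sense()["eef_pos"],sense()["force"])
t,s=[capture(n)["image"][:,:,::-1] for n in("top","scene")]
cr=lambda im,x,y:cv2.resize(im[y:y+150,x:x+100],(400,600),interpolation=cv2.INTER_CUBIC)
cv2.imwrite("pics/m6.png",np.clip(np.hstack([cr(t,290,170),cr(s,240,180)]).astype(float)*1.6,0,255).astype(np.uint8))
E
```

```text
time_s: 13.02
eef_pos: [501.4, 20.2, 92.5]
ee_rot: [0.0, 0.999, 0.04, 0.0]
force: [-1.4, 0.3, 0.2]
grip_width: -0.001
grip_force: 0.6
[501.36546325  20.17759361  92.46300514] [-1.35715802  0.33974922  0.24529071]
```

View pics/m6.png

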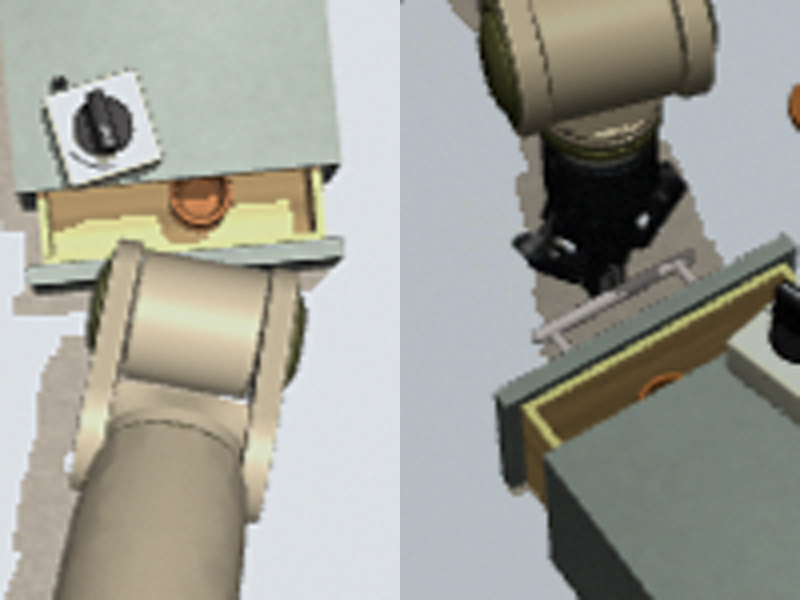

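The drawer is shutting, with the cup upright at top crop (200,200). I continue slowly.

```bash
python3 -m handwheel '[[[8,0.6,0,0,0,0,-1],[9,0.7,0,0,0,0,-1],[8,0.6,0,0,0,0,-1],[6,0.5,0,0,0,0,-1],[4,0.3,0,0,0,0,-1],[0,0,0,0,0,0,-1]]]'; python3 -m handwheel '[[[3,0.2,0,0,0,0,-1],[3,0.2,0,0,0,0,-1],[3,0.2,0,0,0,0,-1],[0,0,0,0,0,0,-1]]]'
```

```text
time_s: 13.88
eef_pos: [535.9, 22.8, 92.6]
ee_rot: [0.0, 0.999, 0.04, 0.0]
force: [-0.4, -1.0, -0.6]
grip_width: 0.004
grip_force: 0.0
time_s: 14.38
eef_pos: [544.9, 23.4, 92.5]
ee_rot: [0.0, 0.999, 0.04, 0.0]
force: [-0.0, 0.5, 0.5]
grip_width: 0.002
grip_force: 0.0
```

```bash
python3 -m handwheel '[[[3,0.2,0,0,0,0,-1],[2,0.2,0,0,0,0,-1],[0,0,0,0,0,0,-1]]]'; python3 -m handwheel '[[[2,0.2,0,0,0,0,-1],[2,0.2,0,0,0,0,-1],[0,0,0,0,0,0,-1]]]'; python3 -m handwheel '[[[1,0.1,0,0,0,0,-1],[1,0.1,0,0,0,0,-1],[0,0,0,0,0,0,-1]]]'
```

```text
time_s: 14.75
eef_pos: [549.8, 23.8, 92.5]
ee_rot: [0.0, 0.999, 0.04, 0.0]
force: [-0.5, 0.4, -0.1]
grip_width: 0.003
grip_force: 0.0
time_s: 15.12
eef_pos: [553.7, 24.3, 92.5]
ee_rot: [-0.0, 0.999, 0.04, 0.0]
force: [-0.4, -0.5, -1.0]
grip_width: -0.0
grip_force: 0.0
time_s: 15.5
eef_pos: [554.3, 24.4, 92.4]
ee_rot: [0.0, 0.999, 0.04, -0.002]
force: [-8.7, -1.2, 5.2]
grip_width: 0.0
grip_force: 4.3
```

```bash
python3 -m handwheel '[[[-15,-1,0,0,0,0,-1],[-30,-2,0,0,0,0,-1],[0,0,40,0,0,0,-1],[0,0,50,0,0,0,0.5],[0,0,50,0,0,0,0.5],[0,0,20,0,0,0,0.5],[0,0,0,0,0,0,0.5]]]'; python3 - <<'E'
from rig import *
from h import *
t,s=[capture(n)["image"][:,:,::-1] for n in("top","scene")]
cv2.imwrite("pics/t7.png",t);cv2.imwrite("pics/s7.png",s)
cr=lambda im,x,y,w,h:cv2.resize(im[y:y+h,x:x+w],(400,600),interpolation=cv2.INTER_CUBIC)
cv2.imwrite("pics/m7.png",np.clip(np.hstack([cr(t,290,150,80,120),cr(s,322,238,32,48)]).astype(float)*2.2,0,255).astype(np.uint8))
T=lambda u,v:up(u,v,296,184,10);S=lambda u,v:up(u-400,v,318,242,400/48)
a=tri(T(178,90),S(657,142));b=tri(T(210,222),S(548,73));print("bar ends",a,b)
E
```

```text
time_s: 16.38
eef_pos: [511.0, 21.4, 253.6]
ee_rot: [0.0, 0.999, 0.04, 0.002]
force: [0.4, 0.2, -0.4]
grip_width: 0.747
grip_force: 0.0
bar ends (array([672.8,  87.7, 210.6]), np.float64(1.6)) (array([634.6,  76.8, 207.2]), np.float64(3.7))
```

View pics/m7.png

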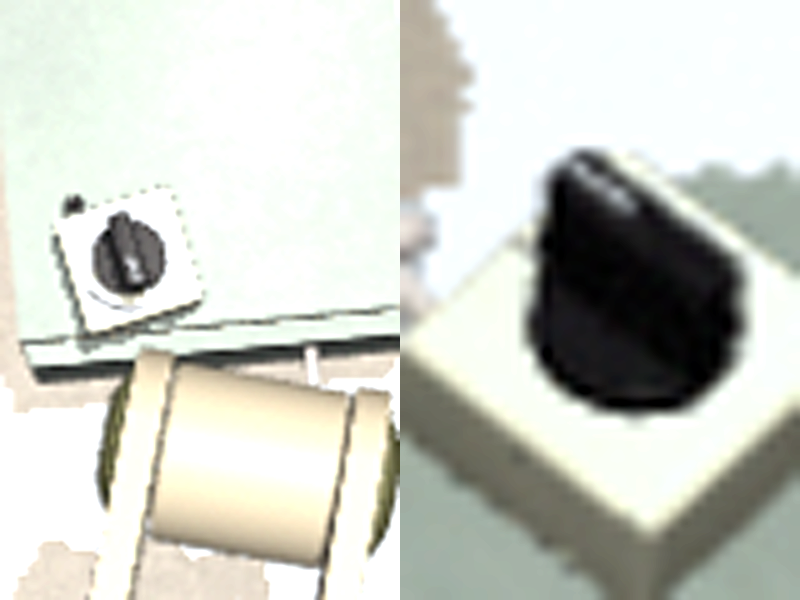

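The drawer front is flush with the cabinet. The knob bar triangulates to centre (653.7,82.3), yaw about 15°, top about 205 mm.

```bash
python3 -m handwheel '[[[35,15,0,0,0,5,0.5],[36,15,0,0,0,6,0.5],[36,15,0,0,0,0,0.5],[36,16,0,0,0,0,0.2],[0,0,0,0,0,0,0.2]]]'; python3 -m handwheel '[[[0,0,-25,0,0,0,0.2],[0,0,-20,0,0,0,0.2],[0,0,-10,0,0,0,0.2],[0,0,0,0,0,0,0.2]]]'
```

```text
time_s: 17.1
eef_pos: [654.3, 83.3, 249.1]
ee_rot: [-0.0, 0.991, 0.136, -0.002]
force: [-0.2, -0.1, 0.2]
grip_width: 0.603
grip_force: 0.0
time_s: 17.6
eef_pos: [653.1, 82.3, 196.9]
ee_rot: [-0.0, 0.991, 0.135, -0.001]
force: [-0.1, -0.1, -0.1]
grip_width: 0.602
grip_force: 0.0
```

```bash
python3 -m handwheel '[[[0,0,0,0,0,0,-1],[0,0,0,0,0,0,-1],[0,0,0,0,0,0,-1],[0,0,0,0,0,0,-1],[0,0,0,0,0,0,-1]]]' 50; python3 - <<'E'
from rig import *
s=sense();print(s["joints"],s["wrist_torque"])
E
```

```text
time_s: 18.23
eef_pos: [653.7, 82.5, 198.4]
ee_rot: [0.0, 0.991, 0.135, 0.001]
force: [-2.1, -0.2, 5.3]
grip_width: 0.152
grip_force: 50.2
[-5.19065021e-02  6.50857996e-01  1.11554883e+00  5.04025668e-05
  1.37392633e+00  1.24705801e+00] [ 0.09259248  0.21476246 -0.00671489]
```

```bash
python3 -m handwheel '[[[0,0,0,0,0,-5,-1],[0,0,0,0,0,-8,-1],[0,0,0,0,0,-8,-1],[0,0,0,0,0,-8,-1],[0,0,0,0,0,-8,-1],[0,0,0,0,0,-8,-1],[0,0,0,0,0,-8,-1],[0,0,0,0,0,-5,-1]]]'; python3 -m handwheel '[[[0,0,0,0,0,-4,-1],[0,0,0,0,0,-3,-1],[0,0,0,0,0,0,-1]]]';python3 - <<'E'
from rig import *
s=sense();print(s["joints"],s["wrist_torque"])
E
```

```text
time_s: 19.23
eef_pos: [653.7, 82.4, 198.3]
ee_rot: [-0.0, 0.932, -0.363, 0.001]
force: [-1.7, 0.2, 5.3]
grip_width: 0.155
grip_force: 50.6
time_s: 19.6
eef_pos: [653.7, 82.4, 198.3]
ee_rot: [-0.0, 0.908, -0.418, 0.001]
force: [-2.2, -0.6, 6.2]
grip_width: 0.151
grip_force: 50.5
[-5.19816487e-02  6.50861191e-01  1.11562409e+00 -2.49960178e-04
  1.37409000e+00  2.38193511e+00] [-0.05474509  0.33422048  0.16400888]
```

```bash
for k in 1; do python3 -m handwheel '[[[0,0,0,0,0,-3,-1],[0,0,0,0,0,0,-1]]]'; python3 -c 'from rig import *;print(sense()["wrist_torque"])'; python3 -m handwheel '[[[0,0,0,0,0,-3,-1],[0,0,0,0,0,0,-1],[0,0,0,0,0,0,-1]]]';python3 -c 'from rig import *;print(sense()["wrist_torque"],sense()["joints"])'; done
```

```text
time_s: 19.85
eef_pos: [653.7, 82.4, 198.4]
ee_rot: [-0.0, 0.897, -0.442, 0.001]
force: [-1.7, -0.4, 6.3]
grip_width: 0.152
grip_force: 50.5
[-0.02739908  0.32786739  0.14522867]
time_s: 20.23
eef_pos: [653.7, 82.4, 198.4]
ee_rot: [0.0, 0.886, -0.464, 0.001]
force: [-1.8, -1.0, 6.7]
grip_width: 0.154
grip_force: 68.3
[-0.16652233  0.27586391  1.43652496] [-5.17369795e-02  6.50777834e-01  1.11552555e+00 -9.63771344e-04
  1.37408238e+00  2.48393733e+00]
```

```bash
python3 -m handwheel '[[[0,0,0,0,0,0,-1],[0,0,0,0,0,0,-1],[0,0,0,0,0,0,-1],[0,0,0,0,0,0,-1]]]'; python3 -c 'from rig import *;print(sense()["wrist_torque"])'; python3 -m handwheel '[[[0,0,0,0,0,5,-1],[0,0,0,0,0,9,-1],[0,0,0,0,0,9,-1],[0,0,0,0,0,9,-1],[0,0,0,0,0,9,-1],[0,0,0,0,0,9,-1],[0,0,0,0,0,9,-1],[0,0,0,0,0,5,-1]]]'; python3 -m handwheel '[[[0,0,0,0,0,3,-1],[0,0,0,0,0,0,1],[0,0,0,0,0,0,1],[0,0,0,0,0,0,1],[0,0,0,0,0,0,1],[0,0,0,0,0,0,1],[0,0,0,0,0,0,1]]]'; python3 -m handwheel '[[[0,0,20,0,0,0,1],[0,0,30,0,0,0,1],[0,0,30,0,0,0,1],[-40,0,10,0,0,0,1],[-60,0,0,0,0,0,1],[-60,0,0,0,0,0,1],[-60,0,0,0,0,0,1],[-50,0,0,0,0,0,1]]]'
python3 - <<'E'
from rig import *
from h import *
t,s=[capture(n)["image"][:,:,::-1] for n in("top","scene")]
cv2.imwrite("pics/t8.png",t)
cr=lambda im,x,y,w,h:cv2.resize(im[y:y+h,x:x+w],(400,600),interpolation=cv2.INTER_CUBIC)
cv2.imwrite("pics/m8.png",np.clip(np.hstack([cr(t,290,150,80,120),cr(s,240,200,100,150)]).astype(float)*2.2,0,255).astype(np.uint8))
E
```

```text
time_s: 20.72
eef_pos: [653.7, 82.4, 198.4]
ee_rot: [0.0, 0.886, -0.464, 0.001]
force: [-2.0, -0.8, 5.8]
grip_width: 0.155
grip_force: 68.3
[-0.13845573  0.31725214  1.46023286]
time_s: 21.72
eef_pos: [653.7, 82.5, 198.4]
ee_rot: [0.0, 0.997, 0.077, 0.001]
force: [-1.2, -0.1, 6.3]
grip_width: 0.15
grip_force: 50.3
time_s: 22.6
eef_pos: [653.5, 82.5, 197.5]
ee_rot: [0.0, 0.995, 0.101, 0.0]
force: [0.2, 0.4, -0.3]
grip_width: 1.002
grip_force: 0.0
time_s: 23.6
eef_pos: [381.4, 82.6, 287.6]
ee_rot: [0.0, 0.995, 0.101, 0.0]
force: [-0.4, 0.5, 1.1]
grip_width: 1.003
grip_force: 0.0
```

View pics/m8.png

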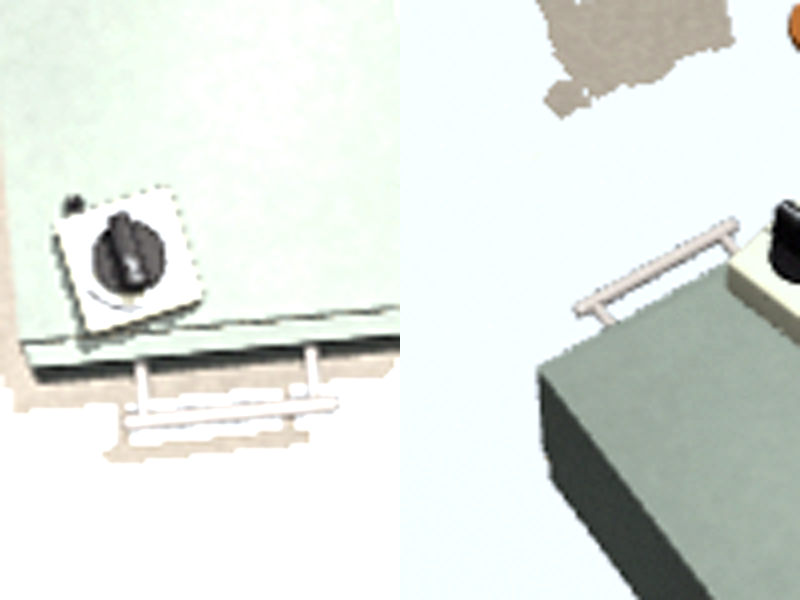

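The drawer is still shut, the knob is back at its starting angle (top crop (128,250)), and the arm is clear of everything. I hand in.

```bash
python3 -c 'from rig import *;print(finish_job())'
```

```text
the job is handed in; nothing more can be done
None
```

I handed the job in at about 24 s; no verdict came back: the brown egg cup was upright in the drawer when last seen, the drawer is shut, and the knob was held at its stop and has sprung back.

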